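Load the bearing chute through the sized gate

ROBOT

A 6-joint arm with a two-finger parallel gripper is mounted at the origin on a cart in front of the work surface, level with it; the furniture and walls round the work are solid. World frame = base frame: x ahead of the robot, y to its left, z up, the work surface at z = 0. Lengths are in m, angles in rad, forces in N, time in s.
With the tool pointing down it reaches from about 0.35 to 0.85 m from the base axis. Payload 8.1 kg.
Tool frame: the origin (TCP) lies midway between the tips of the shut fingers; the grasp point (between the pads) lies 19 mm behind it; z points along the fingers, y is the line along which they close (so a half turn about z gives the same grasp; the last joint's range is limited). The gripper opens to 85 mm and grips with 20 to 120 N. Pads are 22 mm wide; open, the fingers measure 114 mm over their backs; the gripper's body (76 mm by 85 mm) begins 54 mm behind the grasp point. The pads swing forward as they close: fully open they stand 13 mm farther back than shut.
Start: joints at [-1.302, 0.13, 1.488, -0, 1.523, -0.085], TCP at [0.208, -0.563, 0.231] pointing down, gripper open.
Joint ranges: [-2.96, 2.96], [-0.89, 2.26], [0.02, 2.5], [-1.34, 4.48], [0, 2.73], [-2.66, 2.66]. Speed limits (rad/s): [2.39, 2.39, 2.79, 3.14, 3.14, 3.14].

INTERFACE

Orientations are given as a 3x3 rotation matrix whose columns are the frame's x, y, z axes.
In Python, from plant import sense, grab_frame, calibration, job_done gives the robot as it stands.
- The arm moves only by the shell command python3 -m creep 'ROWS'. ROWS is JSON, a list of rows, each an object of numbers: "rx", "ry", "rz": the turn, a rotation vector about the tool's x, y, z in degrees; "dx", "dy", "dz": the shift along the tool's x, y, z in m; "jaw": the finger opening in m, from 0 to 0.0854. A call has 1 to 12 rows; each row is the pose to reach, as a shift and turn from the pose commanded when the call began, along the tool's axes at that moment; what a row does not reach only later rows make up. A row lasts 1/12 s, in which the tool goes at most 41.7 mm and 7.16 degrees, less where a joint would pass 70% of its speed; a pose out of reach is approached as far as the arm can. A call with a gripper value outside its range is refused whole. The fingers move at their own pace and stop on an object; the grip force is fixed at half the most. Time passes only in rows, so rows that repeat a pose let the fingers close. It gives the time, the measured TCP pose, the force, the opening and the grip force at its end, in the units of the state.
- sense(): the state, without advancing time (a new reading comes with each control period).
- grab_frame(name): name is "side" or "top" or "wrist"; returns (picture, depth): 384x512x3 uint8, red, green, blue; 384x512 float32, m along the optical axis (not along the pixel's ray), 0 where there is no reading.
- calibration(name): a dict with "camera_matrix" (3x3 intrinsics, pixels), "extrinsics" (4x4, takes a point from camera to world coordinates); the wrist camera has in their place "hand_eye" (4x4, takes a point from camera to tool coordinates, whose origin is the TCP and whose axes are the flange's). Camera axes: x right, y down, z forward; pixel columns grow to the right and rows downward; lengths in m; the calibration is good to about 2 mm. The wrist camera is an equidistant fisheye: a pixel r from the principal point sees the ray r / f radians off the axis. A picture is of the moment at which its call begins: read the wrist's pose just before it. calibration takes no time and is no camera call.
- job_done(): hands the job in; it is judged then, once.
The state is a dict: "time": time; "joints": joint angles; "joint_vel": joint speeds; "joint_torque": joint torques, N m; "tool_pos": TCP position; "eef_rot": TCP orientation; "ft_force": force on the tool from outside, world axes, zero at the start; "moment": the same for the moment, N m; "grip_width": opening from 0.0 (shut) to 1.0 (fully open); "gripper_force": force on a finger pad.
Only numpy, scipy, OpenCV 4.12 (cv2) and the standard library are available. Lean on these libraries where they do the work, as an engineer would, in place of code of your own. Each camera call takes 0.05 s, during which the arm holds its last target. There are 200 camera calls.

TASK

Load the feed chute with the small bearings: with a fingertip, push the gate of the plywood tray fully open by its pin, then sweep the three small bearings through the gate one at a time so that each slides down the chute. Only push: nothing may be lifted. Leave the two large bearings lying on the tray, and do not disturb the gear and the oil bottle that stand beside the chute.

Things in the scene. Friction and masses are not known exactly. Their poses are not given: they have to be found in the camera images.
- feeder: bearing feeder, fixed to the bench: plywood tray on posts over a steel base, gate in its +x wall, aluminium chute behind. Origin on the bench under the tray, z up, +x through the gate and down the chute. In its frame, mm: level, slippery tray floor at z = 62, x -90 to 58, y -92 to 92, between rims 10 high; gate wall x 60 to 66, 12 high; two funnel cheeks 10 high run at 45 degrees from (29, +-43) to the gate
- gate_mouth (a point): middle of the gate at its sill, (58, 0, 62) mm in the feeder's frame, where the tray floor ends and the chute begins to fall. The gate is an opening 25 wide, y -12.5 to 12.5. A small bearing whose centre is pushed past this edge tips and slides down the chute by itself
- chute_foot (a point): lower end of the chute floor, 72 mm beyond the gate mouth and 50 mm below it, at two stop lips. The chute falls at 35 degrees, is 25 wide inside with sides 11 high and slippery, and holds three small bearings in single file
- feed_gate (a joint): position of the gate slide in m: 0 = shut, 0.034 = fully open, against its stop; it moves along the feeder's +y as it opens, needs about 1 N, and stays where it is left. At rest it starts shut or nearly so
- gate_pin (a point): middle of the steel pin by which the gate slide is pushed: upright, diameter 8, standing from 14 to 32 above the tray floor over the gate wall (this point is 22 above the floor); it moves with the gate
- small_bearing_1: small ball bearing lying flat: steel rings, black seals, outside diameter 22, bore 8, thickness 7, about 12 g; origin at the centre of its underside
- small_bearing_2: small ball bearing lying flat: steel rings, black seals, outside diameter 22, bore 8, thickness 7, about 12 g; origin at the centre of its underside
- small_bearing_3: small ball bearing lying flat: steel rings, black seals, outside diameter 22, bore 8, thickness 7, about 12 g; origin at the centre of its underside
- large_bearing_1: large ball bearing lying flat: outside diameter 30, bore 10, thickness 9, about 32 g, too wide for the gate; origin at the centre of its underside
- large_bearing_2: large ball bearing lying flat: outside diameter 30, bore 10, thickness 9, about 32 g, too wide for the gate; origin at the centre of its underside
- gear_orange: loose printed gear lying flat on the bench beside the chute, diameter 53, 10 thick; origin at the centre of its underside; a bystander
- oil_bottle: loose small oil bottle standing on the bench on the other side of the chute, diameter 26, 82 tall; origin at the centre of its underside; a bystander

How it is judged:
On the way, in this order (a step that is already met when the one before it is completed fails the run):
1. the gate is pushed open (value of joint feed_gate above 0.029 m), for 0.1 s.
2. a first small bearing is in the chute (((z of small_bearing_1 in the frame of feeder below 0.052 m and x of small_bearing_1 in the frame of feeder between 0.066 and 0.135 m and y of small_bearing_1 in the frame of feeder between -0.014 and 0.014 m) or (z of small_bearing_2 in the frame of feeder below 0.052 m and x of small_bearing_2 in the frame of feeder between 0.066 and 0.135 m and y of small_bearing_2 in the frame of feeder between -0.014 and 0.014 m) or (z of small_bearing_3 in the frame of feeder below 0.052 m and x of small_bearing_3 in the frame of feeder between 0.066 and 0.135 m and y of small_bearing_3 in the frame of feeder between -0.014 and 0.014 m))), for 0.2 s.
3. a second small bearing follows it ((((z of small_bearing_1 in the frame of feeder below 0.052 m and x of small_bearing_1 in the frame of feeder between 0.066 and 0.135 m and y of small_bearing_1 in the frame of feeder between -0.014 and 0.014 m) and (z of small_bearing_2 in the frame of feeder below 0.052 m and x of small_bearing_2 in the frame of feeder between 0.066 and 0.135 m and y of small_bearing_2 in the frame of feeder between -0.014 and 0.014 m)) or ((z of small_bearing_1 in the frame of feeder below 0.052 m and x of small_bearing_1 in the frame of feeder between 0.066 and 0.135 m and y of small_bearing_1 in the frame of feeder between -0.014 and 0.014 m) and (z of small_bearing_3 in the frame of feeder below 0.052 m and x of small_bearing_3 in the frame of feeder between 0.066 and 0.135 m and y of small_bearing_3 in the frame of feeder between -0.014 and 0.014 m)) or ((z of small_bearing_2 in the frame of feeder below 0.052 m and x of small_bearing_2 in the frame of feeder between 0.066 and 0.135 m and y of small_bearing_2 in the frame of feeder between -0.014 and 0.014 m) and (z of small_bearing_3 in the frame of feeder below 0.052 m and x of small_bearing_3 in the frame of feeder between 0.066 and 0.135 m and y of small_bearing_3 in the frame of feeder between -0.014 and 0.014 m)))), for 0.2 s.
4. the third small bearing follows (z of each of small_bearing_1, small_bearing_2, small_bearing_3 in the frame of feeder below 0.052 m and x of small_bearing_1 in the frame of feeder between 0.066 and 0.135 m and y of small_bearing_1 in the frame of feeder between -0.014 and 0.014 m and x of small_bearing_2 in the frame of feeder between 0.066 and 0.135 m and y of small_bearing_2 in the frame of feeder between -0.014 and 0.014 m and x of small_bearing_3 in the frame of feeder between 0.066 and 0.135 m and y of small_bearing_3 in the frame of feeder between -0.014 and 0.014 m), for 0.2 s.
At the end, for the whole second after the job is handed in: the three small bearings are at rest in the chute, at least 10 mm below the tray floor and between its sides; both large bearings lie flat on the tray floor; gear and oil bottle are within 20 mm of where they stood (all of step 4 and linear speed of each of small_bearing_1, small_bearing_2, small_bearing_3 below 0.02 m/s and z of large_bearing_1 in the frame of feeder between 0.056 and 0.068 m and x of large_bearing_1 in the frame of feeder between -0.092 and 0.062 m and angle between each of large_bearing_1, large_bearing_2's own z axis and vertical below 0.1 rad and z of large_bearing_2 in the frame of feeder between 0.056 and 0.068 m and x of large_bearing_2 in the frame of feeder between -0.092 and 0.062 m and not (distance of any of gear_orange, oil_bottle from where it was at the start of the episode above 0.02 m or angle between oil_bottle's own z axis and vertical above 0.3 rad)); the robot touches nothing.
It fails at once if a bearing is lifted more than 12 mm off the tray floor (z of any of small_bearing_1, small_bearing_2, small_bearing_3, large_bearing_1, large_bearing_2 in the frame of feeder above 0.074 m).
It fails at once if a large bearing leaves the tray (z of any of large_bearing_1, large_bearing_2 in the frame of feeder below 0.05 m).
It fails at once if the gear or the oil bottle is shifted by more than 20 mm or tipped (distance of any of gear_orange, oil_bottle from where it was at the start of the episode above 0.02 m or angle between oil_bottle's own z axis and vertical above 0.3 rad).
It also fails if it takes over 70 s, if anything falls off the work surface, if the arm or the gripper's body presses on something with over 40 N, if the wrist force passes 120 N, or if a joint passes its speed limit or range.

## Working session

There is one attempt and no reset: what is moved stays moved. The work goes in short steps, Python scripts to look and compute and a shell command to move; the robot and the scene stay as the last step left them, time stands still between calls to the robot, and variables do not carry over. Pictures are saved under pics/ and viewed, at most 14 in all, crops included, and the job is handed in when it is done.

```bash
mkdir -p pics; cat > h.py <<'E'
import numpy as np,cv2
from plant import sense,grab_frame,calibration,job_done
def cloud(name):
    im,d=grab_frame(name);c=calibration(name);K=np.array(c["camera_matrix"]);E=np.array(c["extrinsics"])
    v,u=np.mgrid[:384,:512]
    P=np.stack([(u-K[0,2])/K[0,0]*d,(v-K[1,2])/K[1,1]*d,d],-1)@E[:3,:3].T+E[:3,3]
    P[d==0]=np.nan
    return im,d,P
def save(n,im): cv2.imwrite('pics/'+n+'.png',im[...,::-1])
E
python3 - <<'E'
from h import *
s=sense();print(s['time'],s['tool_pos'],np.round(s['eef_rot'],3),s['grip_width'])
im,d,P=cloud('top');np.savez('top.npz',im=im,P=P)
im2,d2,P2=cloud('side');np.savez('side.npz',im=im2,P=P2)
print(calibration('top'));print(calibration('side')['extrinsics'])
save('top',im);save('side',im2)
E
```

```text
0.0 [ 0.20776094 -0.56229227  0.23022579] [[ 0.938  0.346 -0.   ]
 [ 0.346 -0.938  0.002]
 [ 0.    -0.002 -1.   ]] 0.9954989852397746
{'camera_matrix': array([[493.84637253,   0.        , 260.83020917],
       [  0.        , 493.84637253, 190.55568149],
       [  0.        ,   0.        ,   1.        ]]), 'extrinsics': array([[-0.01573547, -0.99557338,  0.09266088,  0.41671435],
       [-0.99918237,  0.01910864,  0.0356294 ,  0.04979231],
       [-0.03724231, -0.09202447, -0.99506005,  1.01264936],
       [ 0.        ,  0.        ,  0.        ,  1.        ]])}
[[ 0.99174509 -0.07196631  0.10612503  0.44595588]
 [-0.12647122 -0.41258243  0.90209798 -0.71652482]
 [-0.02113534 -0.90807301 -0.41827827  0.4438288 ]
 [ 0.          0.          0.          1.        ]]
```

View pics/top.png

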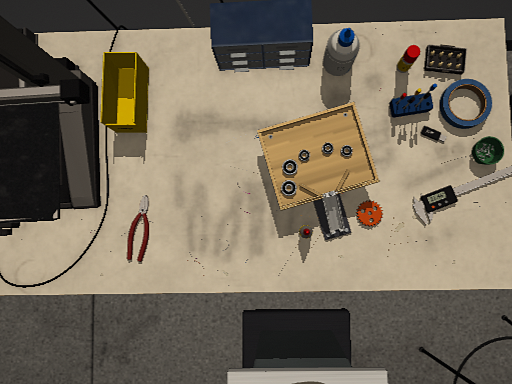

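View pics/side.png

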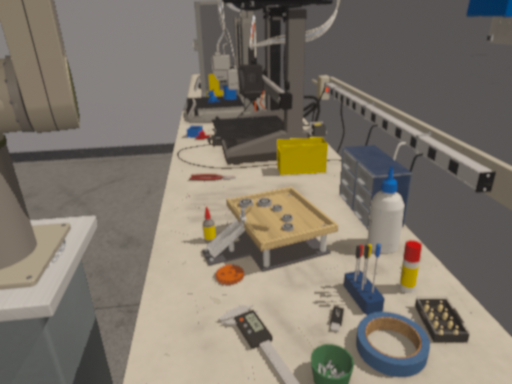

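The top view shows the tray with corners near (259,132), (354,104), (379,180) and (282,208). The gate is near (330,193), and the chute runs down towards the robot. The bearings are at about (290,167), (288,188), (304,155), (327,148) and (347,151). The gear is at (369,213) and the bottle at (306,232).

```bash
python3 - <<'E'
from h import *
z=np.load('top.npz');im,P=z['im'],z['P']
crop=im[95:250,240:400];save('crop',cv2.resize(crop,None,fx=4.8,fy=3.8*1.0 if 0 else 3.8,interpolation=cv2.INTER_CUBIC) if 0 else cv2.resize(crop,None,fx=3.8,fy=3.8,interpolation=cv2.INTER_CUBIC))
hsv=cv2.cvtColor(im,cv2.COLOR_RGB2HSV)
roi=np.zeros(im.shape[:2],bool);roi[95:215,250:390]=1
m=roi&(P[...,2]>.052)&(P[...,2]<.080)
pts=P[m];print('z hist',np.histogram(pts[:,2],bins=14,range=(.052,.080))[0])
n,l,st,c=cv2.connectedComponentsWithStats(m.astype(np.uint8));k=1+np.argmax(st[1:,4])
q=P[l==k]
r=cv2.minAreaRect((q[:,:2]*1000).astype(np.float32));print(r,cv2.boxPoints(r))
# dark bearings
for (u,v) in [(290,167),(288,188),(304,155),(327,148),(347,151)]:
    w=np.s_[v-12:v+13,u-12:u+13]
    print(u,v,np.round(P[v,u],4))
E
```

```text
z hist [  25   23   87  756 2448 2526  766  188  385  662  529  183   41    5]
((559.4512329101562, -28.53643798828125), (186.4202117919922, 196.1893768310547), 15.404905319213867) [[ 443.53217    41.273758]
 [ 495.64764  -147.86705 ]
 [ 675.3703    -98.346634]
 [ 623.2548     90.794174]]
290 167 [0.55   0.0265 0.0619]
288 188 [0.509  0.0313 0.0635]
304 155 [ 0.5733 -0.0012  0.0598]
327 148 [ 0.5854 -0.0458  0.0634]
347 151 [ 0.5791 -0.0844  0.0612]
```

View pics/crop.png

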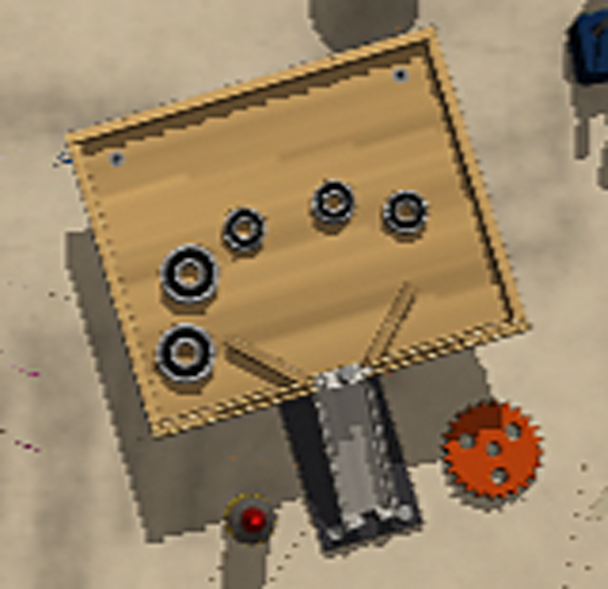

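The crop shows the tray's outer corners at (68,132), (432,28), (525,325) and (155,435), the gate near (343,378) and the cheeks. The small bearings are at (244,230), (333,203) and (405,212), and the large ones at (189,274) and (185,352). The gear is on +y of the chute and the bottle on −y.

```bash
cat >> h.py <<'E'
def ray(uv,z,name='top'):
    c=calibration(name);K=np.array(c["camera_matrix"]);E=np.array(c["extrinsics"])
    r=E[:3,:3]@np.linalg.inv(K)@[uv[0],uv[1],1];return E[:3,3]+r*(z-E[2,3])/r[2]
E
python3 - <<'E'
from h import *
f=lambda a,z:ray((np.array(a)+.5)/3.8-.5+[240,95],z)
W=np.array([f(p,.072)[:2] for p in [(68,132),(432,28),(525,325),(155,435)]])*1000
M=np.array([(-96,-98),(-96,98),(66,98),(66,-98)],float)
a=M-M.mean(0);b=W-W.mean(0);U,S,Vt=np.linalg.svd(a.T@b);R=(U@Vt).T;t=W.mean(0)-R@M.mean(0)
print(R,t,np.degrees(np.arctan2(R[1,0],R[0,0])));print('res',W-(M@R.T+t))
np.savez('feeder.npz',R=R,t=t)
for n,p,z in [('s1',(244,230),.069),('s2',(333,203),.069),('s3',(405,212),.069),('L1',(189,274),.071),('L2',(185,352),.071),('gear',(493,450),.01),('bottle',(253,520),.08),('gate/pin?',(343,376),.08),('chL',(305,535),.012),('chR',(405,512),.012)]:
    w=f(p,z)[:2]*1000;print(n,w.round(1),'feeder',(R.T@(w-t)).round(1))
z=np.load('top.npz');P=z['P']*1000
for v in range(183,200):
  print(v,[ (round(P[v,u,2])) for u in range(318,345)])
E
```

```text
[[-0.96540597  0.26075142]
 [-0.26075142 -0.96540597]] [556.56174965 -29.57928932] -164.88534630125955
res [[-0.25268148 -2.06073494]
 [-2.05775684  1.08467275]
 [ 1.48862717  2.0997181 ]
 [ 0.82181115 -1.12365592]]
s1 [ 5.715e+02 -4.000e-01] feeder [-22.  -24.3]
s2 [584.3 -45.7] feeder [-22.6  22.8]
s3 [578.9 -81.9] feeder [-7.9 56.3]
L1 [549.3  27.9] feeder [ -8.  -57.4]
L2 [509.7  30.8] feeder [ 29.5 -70.5]
gear [ 460.4 -132.4] feeder [119.7  74.2]
bottle [424.8  -0.8] feeder [119.7 -62.1]
gate/pin? [495.3 -47.1] feeder [63.7  1. ]
chL [417.  -31.8] feeder [135.3 -34.3]
chR [428.3 -84.7] feeder [138.2  19.8]
183 [62, 62, 61, 62, 63, 62, 62, 60, 60, 59, 64, 61, 61, 64, 61, 61, 60, 64, 60, 62, 66, 72, 71, 71, 72, 60, 62]
184 [64, 62, 61, 62, 61, 63, 64, 59, 63, 60, 65, 59, 60, 62, 65, 64, 65, 63, 62, 64, 64, 72, 72, 71, 63, 63, 61]
185 [61, 58, 63, 63, 61, 61, 64, 64, 64, 65, 64, 62, 61, 63, 61, 60, 64, 64, 61, 59, 74, 72, 75, 72, 63, 59, 62]
186 [62, 61, 60, 60, 62, 59, 61, 63, 62, 63, 61, 61, 63, 61, 63, 62, 60, 60, 64, 65, 72, 71, 74, 63, 62, 64, 63]
187 [64, 60, 61, 66, 60, 60, 
[... 694 characters left out ...]
2, 95, 92, 93, 94, 78, 77, 67, 76, 74, 67, 3, 0, 2, 3, 2, 0]
194 [73, 71, 71, 62, 61, 65, 61, 74, 72, 78, 80, 94, 91, 92, 97, 78, 74, 57, 7, 6, 6, 5, 0, 3, -2, 1, 1]
195 [73, 72, 76, 74, 74, 74, 71, 73, 75, 79, 73, 78, 88, 88, 76, 76, 56, 53, 60, 6, 7, 5, -3, 3, -1, -3, -4]
196 [73, 70, 65, 58, 71, 76, 74, 58, 77, 78, 75, 75, 57, 56, 58, 56, 53, 54, 62, 6, 8, 4, 1, 0, 5, 2, 2]
197 [61, 62, 61, 74, 76, 74, 56, 57, 76, 54, 54, 54, 54, 54, 54, 53, 55, 51, 58, 64, 1, 5, 2, -1, 0, -1, -2]
198 [73, 74, 76, 71, 57, 59, 58, 56, 56, 54, 52, 56, 54, 52, 52, 52, 55, 52, 57, 64, 6, 4, 7, 3, 2, 1, -1]
199 [66, 3, 6, 7, 58, 57, 56, 54, 53, 53, 54, 52, 51, 51, 51, 55, 53, 52, 54, 64, 8, 5, 7, 0, -2, 3, -1]
```

```bash
cat >> h.py <<'E'
try: F=np.load('feeder.npz');Rf,tf=F['R'],F['t']
except Exception: pass
def fe(w): return np.r_[Rf.T@(np.asarray(w)[:2]*1000-tf),np.asarray(w)[2]*1000]
def where():
    s=sense();R=np.array(s['eef_rot']);h=Rf.T@(-R[:2,0]) # heading of pushing side (-tool x) in feeder
    print('t',round(s['time'],2),'feeder mm',fe(s['tool_pos']).round(1),'heading',np.degrees(np.arctan2(h[1],h[0])).round(1),'F',np.round(s['ft_force'],1),'jaw',s['grip_width'],'tilt',R[:2,2].round(3));return s,R
def go(*targets):
    s,R=where();p=np.array(s['tool_pos'])
    for x,y,z in targets:
        w=np.r_[Rf@[x,y]+tf,z]/1000;print((x,y,z),'-> dx dy dz',(R.T@(w-p)).round(4))
E
python3 - <<'E'
from h import *
print('pin',fe(ray((330.7,193),.094)).round(1))
go((63,-38,200),(63,-38,110))
E
```

```text
pin [63.8  1.  94. ]
t 0.1 feeder mm [475.6 423.4 230.3] heading 5.2 F [-0.3 -1.1  0.4] jaw 0.9973283113964442 tilt [-0.     0.002]
(63, -38, 200) -> dx dy dz [ 0.4524 -0.4224  0.0311]
(63, -38, 110) -> dx dy dz [ 0.4524 -0.4222  0.1211]
```

```bash
python3 -m creep '[{"dx":0.452,"dy":-0.422,"dz":0.03,"rz":5.2,"jaw":0.006},{"dx":0.452,"dy":-0.422,"dz":0.03,"rz":5.2,"jaw":0.006},{"dx":0.452,"dy":-0.422,"dz":0.03,"rz":5.2,"jaw":0.006},{"dx":0.452,"dy":-0.422,"dz":0.03,"rz":5.2,"jaw":0.006},{"dx":0.452,"dy":-0.422,"dz":0.03,"rz":5.2,"jaw":0.006},{"dx":0.452,"dy":-0.422,"dz":0.03,"rz":5.2,"jaw":0.006},{"dx":0.452,"dy":-0.422,"dz":0.03,"rz":5.2,"jaw":0.006},{"dx":0.452,"dy":-0.422,"dz":0.03,"rz":5.2,"jaw":0.006},{"dx":0.452,"dy":-0.422,"dz":0.03,"rz":5.2,"jaw":0.006},{"dx":0.452,"dy":-0.422,"dz":0.03,"rz":5.2,"jaw":0.006},{"dx":0.452,"dy":-0.422,"dz":0.03,"rz":5.2,"jaw":0.006},{"dx":0.452,"dy":-0.422,"dz":0.03,"rz":5.2,"jaw":0.006}]' | tail -c 400; python3 -c "
from h import *
go((63,-38,200),(63,-38,110))"
```

```text
t 0.1 feeder mm [475.6 423.4 230.3] heading 5.2 F [-0.3 -1.1  0.4] jaw 0.9973283113964442 tilt [-0.     0.002]
(63, -38, 200) -> dx dy dz [ 0.4524 -0.4224  0.0311]
(63, -38, 110) -> dx dy dz [ 0.4524 -0.4222  0.1211]validation failed for argument at $[0]...
```

```bash
python3 -m creep '[{"dx":0.2,"dy":-0.187,"dz":0.01,"rz":5.2,"jaw":0.006}]' 2>&1 | tail -c 600; python3 -m creep --help 2>&1 | tail -c 800
```

```text
validation failed for argument at $[0]...
invalid input: not JSON, or not a number
```

```bash
python3 -m creep '[{"rx":0,"ry":0,"rz":5.2,"dx":0.03,"dy":-0.028,"dz":0.002,"jaw":0.006}]' 2>&1 | tail -c 600
```

```text
time: 0.18
tool_pos: [0.2236, -0.5292, 0.2275]
eef_rot: [[0.966, 0.258, -0.002], [0.258, -0.966, 0.0], [-0.002, -0.001, -1.0]]
ft_force: [1.7, -0.9, 1.0]
grip_width: 0.886
gripper_force: 0.0
```

```bash
python3 -c "
from h import *
go((63,-38,200),(63,-38,110))"; python3 -m creep '[{"rx":0,"ry":0,"rz":0,"dx":0.4,"dy":-0.38,"dz":0.03,"jaw":0.006},{"rx":0,"ry":0,"rz":0,"dx":0.4,"dy":-0.38,"dz":0.03,"jaw":0.006},{"rx":0,"ry":0,"rz":0,"dx":0.4,"dy":-0.38,"dz":0.03,"jaw":0.006},{"rx":0,"ry":0,"rz":0,"dx":0.4,"dy":-0.38,"dz":0.03,"jaw":0.006},{"rx":0,"ry":0,"rz":0,"dx":0.4,"dy":-0.38,"dz":0.03,"jaw":0.006},{"rx":0,"ry":0,"rz":0,"dx":0.4,"dy":-0.38,"dz":0.03,"jaw":0.006},{"rx":0,"ry":0,"rz":0,"dx":0.4,"dy":-0.38,"dz":0.03,"jaw":0.006},{"rx":0,"ry":0,"rz":0,"dx":0.4,"dy":-0.38,"dz":0.03,"jaw":0.006},{"rx":0,"ry":0,"rz":0,"dx":0.4,"dy":-0.38,"dz":0.03,"jaw":0.006},{"rx":0,"ry":0,"rz":0,"dx":0.4,"dy":-0.38,"dz":0.03,"jaw":0.006}]' 2>&1 | tail -c 600
```

```text
t 0.18 feeder mm [451.7 395.5 227.5] heading -0.1 F [ 1.7 -0.9  1. ] jaw 0.8863512335876481 tilt [-0.002  0.   ]
(63, -38, 200) -> dx dy dz [ 0.3877 -0.4344  0.027 ]
(63, -38, 110) -> dx dy dz [ 0.3879 -0.4343  0.117 ]
time: 1.02
tool_pos: [0.4435, -0.169, 0.2064]
eef_rot: [[0.966, 0.26, -0.0], [0.26, -0.966, 0.0], [-0.0, -0.0, -1.0]]
ft_force: [0.6, -1.2, 0.6]
grip_width: 0.069
gripper_force: 0.0
```

Works. Now go beside the pin, and look with the wrist camera to see the finger size.

```bash
python3 - <<'E'
from h import *
go((63,-38,200),(63,-38,110))
c=calibration('wrist');print(c)
E
```

```text
t 1.02 feeder mm [145.5 105.1 206.4] heading -0.1 F [ 0.6 -1.2  0.6] jaw 0.06912848780580626 tilt [-0.  0.]
(63, -38, 200) -> dx dy dz [ 0.0824 -0.1432  0.0064]
(63, -38, 110) -> dx dy dz [ 0.0824 -0.1432  0.0964]
{'camera_matrix': array([[297.31863964,   0.        , 249.15668961],
       [  0.        , 297.31863964, 191.54932584],
       [  0.        ,   0.        ,   1.        ]]), 'hand_eye': array([[-1.02528073e-03, -9.49386615e-01, -3.14108267e-01,
         8.11603782e-02],
       [ 9.99999460e-01, -1.02580327e-03, -1.63626021e-04,
        -1.54167824e-04],
       [-1.66868932e-04, -3.14108265e-01,  9.49387155e-01,
        -1.42763123e-01],
       [ 0.00000000e+00,  0.00000000e+00,  0.00000000e+00,
         1.00000000e+00]])}
```

```bash
python3 -m creep '[{"rx":0,"ry":0,"rz":0,"dx":0.082,"dy":-0.145,"dz":0.006,"jaw":0.006},{"rx":0,"ry":0,"rz":0,"dx":0.082,"dy":-0.145,"dz":0.006,"jaw":0.006},{"rx":0,"ry":0,"rz":0,"dx":0.082,"dy":-0.145,"dz":0.006,"jaw":0.006},{"rx":0,"ry":0,"rz":0,"dx":0.082,"dy":-0.145,"dz":0.006,"jaw":0.006},{"rx":0,"ry":0,"rz":0,"dx":0.082,"dy":-0.145,"dz":0.006,"jaw":0.006},{"rx":0,"ry":0,"rz":0,"dx":0.082,"dy":-0.145,"dz":0.095,"jaw":0.006},{"rx":0,"ry":0,"rz":0,"dx":0.082,"dy":-0.145,"dz":0.095,"jaw":0.006},{"rx":0,"ry":0,"rz":0,"dx":0.082,"dy":-0.145,"dz":0.095,"jaw":0.006},{"rx":0,"ry":0,"rz":0,"dx":0.082,"dy":-0.145,"dz":0.095,"jaw":0.006}]' 2>&1 | tail -c 600
python3 - <<'E'
from h import *
where();im,d=grab_frame('wrist');save('w1',im);np.savez('w1.npz',im=im,d=d)
E
```

```text
time: 1.77
tool_pos: [0.4813, -0.0093, 0.1084]
eef_rot: [[0.966, 0.26, -0.008], [0.26, -0.966, 0.001], [-0.007, -0.003, -1.0]]
ft_force: [-0.4, -0.4, 0.6]
grip_width: 0.069
gripper_force: 0.0
t 1.77 feeder mm [ 67.3 -39.2 108.4] heading -0.0 F [-0.4 -0.4  0.6] jaw 0.06944962056528278 tilt [-0.008  0.001]
```

View pics/w1.png

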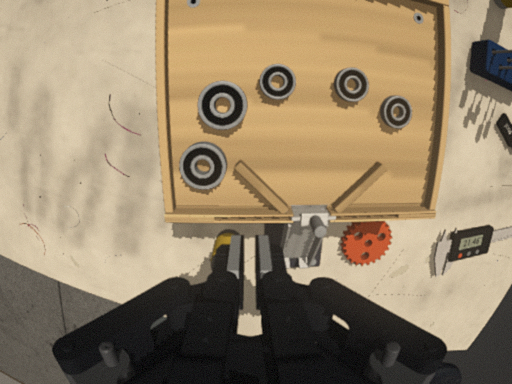

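The wrist view shows the fingertips at about (235,255) and (265,255), about 23 mm overall. The pin top is near (319,220). The small bearings are at (277,82), (351,84) and (396,111), the large ones at (221,105) and (203,166), and the tray's front corners at (166,216) and (435,214).

```bash
cat >> h.py <<'E'
def wr(uv,z,s=None):
    s=s or sense();c=calibration('wrist');K=np.array(c['camera_matrix']);H=np.array(c['hand_eye'])
    q=(np.array(uv,float)-K[:2,2])/K[0,0];r=np.hypot(*q);v=np.r_[q/max(r,1e-9)*np.sin(r),np.cos(r)]
    R=np.array(s['eef_rot']);o=R@H[:3,3]+s['tool_pos'];v=R@H[:3,:3]@v;return o+v*(z-o[2])/v[2]
E
python3 - <<'E'
from h import *
for n,p,z in [('s1',(277,82),.069),('s2',(351,84),.069),('s3',(396,111),.069),('L1',(221,105),.071),('L2',(203,166),.071),('pin',(319,219),.094),('c-',(166,216),.072),('c+',(435,214),.072),('cheek-',(238,167),.072),('cheek+',(381,167),.072),('cheek-end',(285,210),.072),('cheek+end',(336,210),.072)]: print(n,fe(wr(p,z)).round(1))
go((63,-38,81))
E
```

```text
s1 [-24.9 -21.3  69. ]
s2 [-26.  26.  69.]
s3 [-10.9  59.5  69. ]
L1 [-10.7 -55.5  71. ]
L2 [ 27.6 -67.8  71. ]
pin [54.5  3.3 94. ]
c- [ 62.  -95.3  72. ]
c+ [ 62.9 104.2  72. ]
cheek- [ 28.2 -45.4  72. ]
cheek+ [27.3 50.2 72. ]
cheek-end [ 57.4 -14.7  72. ]
cheek+end [57.8 20.5 72. ]
t 1.82 feeder mm [ 65.4 -38.2 111.2] heading -0.1 F [0.9 0.3 0.8] jaw 0.0707678372374452 tilt [-0.003  0.   ]
(63, -38, 81) -> dx dy dz [0.0025 0.0003 0.0302]
```

```bash
python3 -m creep '[{"rx":0,"ry":0,"rz":0,"dx":0.002,"dy":0,"dz":0.028,"jaw":0.006},{"rx":0,"ry":0,"rz":0,"dx":0.002,"dy":0.0,"dz":0.028,"jaw":0.006},{"rx":0,"ry":0,"rz":0,"dx":0.002,"dy":0.01,"dz":0.028,"jaw":0.006},{"rx":0,"ry":0,"rz":0,"dx":0.002,"dy":0.016,"dz":0.028,"jaw":0.006},{"rx":0,"ry":0,"rz":0,"dx":0.002,"dy":0.021,"dz":0.028,"jaw":0.006},{"rx":0,"ry":0,"rz":0,"dx":0.002,"dy":0.026,"dz":0.028,"jaw":0.006},{"rx":0,"ry":0,"rz":0,"dx":0.002,"dy":0.031,"dz":0.028,"jaw":0.006},{"rx":0,"ry":0,"rz":0,"dx":0.002,"dy":0.036,"dz":0.028,"jaw":0.006},{"rx":0,"ry":0,"rz":0,"dx":0.002,"dy":0.041,"dz":0.028,"jaw":0.006},{"rx":0,"ry":0,"rz":0,"dx":0.002,"dy":0.046,"dz":0.028,"jaw":0.006},{"rx":0,"ry":0,"rz":0,"dx":0.002,"dy":0.05,"dz":0.028,"jaw":0.006},{"rx":0,"ry":0,"rz":0,"dx":0.002,"dy":0.05,"dz":0.028,"jaw":0.006}]' 2>&1 | tail -c 600
python3 -c "
from h import *
where()"
```

```text
time: 2.82
tool_pos: [0.4996, -0.0583, 0.0836]
eef_rot: [[0.966, 0.259, -0.0], [0.259, -0.966, -0.0], [-0.0, 0.0, -1.0]]
ft_force: [-0.0, 0.9, 0.4]
grip_width: 0.07
gripper_force: 0.1
t 2.82 feeder mm [62.4 12.9 83.6] heading -0.1 F [-0.   0.9  0.4] jaw 0.07040780232355152 tilt [-0. -0.]
```

```bash
python3 -m creep '[{"rx":0,"ry":0,"rz":0,"dx":0,"dy":0.003,"dz":0,"jaw":0.006},{"rx":0,"ry":0,"rz":0,"dx":0,"dy":0.005,"dz":0,"jaw":0.006},{"rx":0,"ry":0,"rz":0,"dx":0,"dy":0.005,"dz":0,"jaw":0.006}]' 2>&1 | tail -c 600
python3 -c "
from h import *
where()"
```

```text
time: 3.07
tool_pos: [0.5005, -0.0618, 0.0834]
eef_rot: [[0.966, 0.26, -0.001], [0.26, -0.966, 0.001], [-0.001, -0.002, -1.0]]
ft_force: [-1.3, 4.7, 1.3]
grip_width: 0.067
gripper_force: 2.2
t 3.07 feeder mm [62.5 16.5 83.4] heading -0.0 F [-1.3  4.7  1.3] jaw 0.06659252985995794 tilt [-0.001  0.001]
```

```bash
python3 -m creep '[{"rx":0,"ry":0,"rz":0,"dx":0,"dy":0.002,"dz":0,"jaw":0.006},{"rx":0,"ry":0,"rz":0,"dx":0,"dy":0.002,"dz":0,"jaw":0.006},{"rx":0,"ry":0,"rz":0,"dx":0,"dy":0.002,"dz":0,"jaw":0.006}]' 2>&1 | sed -n '2p;4p'
python3 -c "
from h import *
where()"
python3 -m creep '[{"rx":0,"ry":0,"rz":0,"dx":0,"dy":-0.02,"dz":0,"jaw":0.006},{"rx":0,"ry":0,"rz":0,"dx":0,"dy":-0.02,"dz":-0.03,"jaw":0.006},{"rx":0,"ry":0,"rz":0,"dx":0,"dy":-0.02,"dz":-0.03,"jaw":0.006},{"rx":0,"ry":0,"rz":0,"dx":0,"dy":-0.02,"dz":-0.03,"jaw":0.006}]' 2>&1 | sed -n '2p;4p'
python3 - <<'E'
from h import *
s,R=where();im,d=grab_frame('wrist');save('w2',im)
E
```

```text
tool_pos: [0.5006, -0.0624, 0.0833]
ft_force: [-3.0, 10.3, 2.7]
t 3.32 feeder mm [62.5 17.1 83.3] heading -0.0 F [-3.  10.3  2.7] jaw 0.06916718166041055 tilt [-0.002  0.003]
tool_pos: [0.4975, -0.0451, 0.1155]
ft_force: [-0.0, 0.4, 0.5]
t 3.65 feeder mm [ 61.1  -0.4 115.5] heading -0.0 F [-0.   0.4  0.5] jaw 0.06729712658048478 tilt [ 0.004 -0.001]
```

View pics/w2.png

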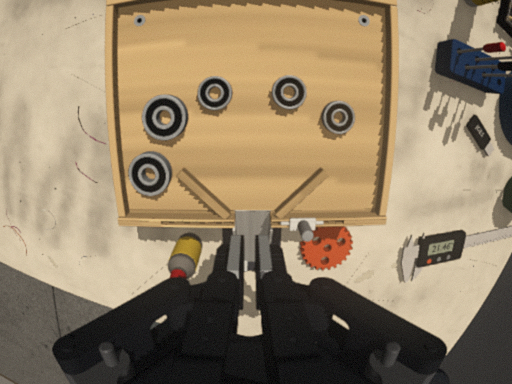

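The gate is fully open: the slide is clear of the opening at (252,220) and the pin is at (305,230), with 10 N against the stop. The small bearings are at (214,93), (289,92) and (338,117).

```bash
python3 - <<'E'
from h import *
s,_=where()
for n,p,z in [('s1',(214,93),.069),('s2',(289,92),.069),('s3',(338,117),.069),('L1',(164,118),.071),('L2',(150,174),.071),('ck-',(182,173),.072),('ck+',(323,173),.072),('e-',(226,214),.072),('e+',(277,214),.072)]: print(n,fe(wr(p,z,s)).round(1))
go((-60,-32,115),(-60,-32,66))
E
```

```text
t 3.7 feeder mm [ 61.9  -0.6 114.2] heading -0.0 F [ 0.7 -0.4 -1.1] jaw 0.07164803217921607 tilt [ 0.001 -0.001]
s1 [-21.9 -22.6  69. ]
s2 [-22.6  24.2  69. ]
s3 [-7.7 56.7 69. ]
L1 [ -7.3 -55.   71. ]
L2 [ 29.7 -67.3  71. ]
ck- [ 29.  -44.7  72. ]
ck+ [29.1 47.7 72. ]
e- [ 57.8 -16.4  72. ]
e+ [57.9 18.  72. ]
t 3.7 feeder mm [ 61.9  -0.6 114.2] heading -0.0 F [ 0.7 -0.4 -1.1] jaw 0.07164803217921607 tilt [ 0.001 -0.001]
(-60, -32, 115) -> dx dy dz [ 0.1219 -0.0314 -0.0007]
(-60, -32, 66) -> dx dy dz [ 0.1218 -0.0315  0.0483]
```

```bash
python3 -m creep '[{"rx":0,"ry":0,"rz":-6,"dx":0.038,"dy":-0.01,"dz":0,"jaw":0.006},{"rx":0,"ry":0,"rz":-12,"dx":0.075,"dy":-0.02,"dz":0,"jaw":0.006},{"rx":0,"ry":0,"rz":-16.7,"dx":0.11,"dy":-0.031,"dz":0,"jaw":0.006},{"rx":0,"ry":0,"rz":-16.7,"dx":0.112,"dy":-0.031,"dz":0,"jaw":0.006},{"rx":0,"ry":0,"rz":-16.7,"dx":0.112,"dy":-0.031,"dz":0.035,"jaw":0.006},{"rx":0,"ry":0,"rz":-16.7,"dx":0.112,"dy":-0.031,"dz":0.045,"jaw":0.006},{"rx":0,"ry":0,"rz":-16.7,"dx":0.112,"dy":-0.031,"dz":0.049,"jaw":0.006},{"rx":0,"ry":0,"rz":-16.7,"dx":0.112,"dy":-0.031,"dz":0.049,"jaw":0.006},{"rx":0,"ry":0,"rz":-16.7,"dx":0.112,"dy":-0.031,"dz":0.049,"jaw":0.006}]' 2>&1 | sed -n '2p;4p'
python3 -c "
from h import *
go((-48,-31,65))"
```

```text
tool_pos: [0.595, 0.0137, 0.0638]
ft_force: [0.8, -0.3, -0.4]
t 4.45 feeder mm [-48.4 -31.8  63.8] heading 16.6 F [ 0.8 -0.3 -0.4] jaw 0.06947516914506706 tilt [-0.002 -0.   ]
(-48, -31, 65) -> dx dy dz [-0.0006  0.0006 -0.0012]
```

```bash
python3 -m creep '[{"rx":0,"ry":0,"rz":0,"dx":-0.004,"dy":0,"dz":-0.001,"jaw":0.006},{"rx":0,"ry":0,"rz":0,"dx":-0.008,"dy":0,"dz":-0.001,"jaw":0.006},{"rx":0,"ry":0,"rz":0,"dx":-0.013,"dy":0,"dz":-0.001,"jaw":0.006},{"rx":0,"ry":0,"rz":0,"dx":-0.018,"dy":0,"dz":-0.001,"jaw":0.006},{"rx":0,"ry":0,"rz":0,"dx":-0.023,"dy":0,"dz":-0.001,"jaw":0.006},{"rx":0,"ry":0,"rz":0,"dx":-0.028,"dy":0,"dz":-0.001,"jaw":0.006},{"rx":0,"ry":0,"rz":0,"dx":-0.033,"dy":0,"dz":-0.001,"jaw":0.006},{"rx":0,"ry":0,"rz":0,"dx":-0.038,"dy":0,"dz":-0.001,"jaw":0.006},{"rx":0,"ry":0,"rz":0,"dx":-0.043,"dy":0,"dz":-0.001,"jaw":0.006},{"rx":0,"ry":0,"rz":0,"dx":-0.047,"dy":0,"dz":-0.001,"jaw":0.006},{"rx":0,"ry":0,"rz":0,"dx":-0.05,"dy":0,"dz":-0.001,"jaw":0.006},{"rx":0,"ry":0,"rz":0,"dx":-0.05,"dy":0,"dz":-0.001,"jaw":0.006}]' 2>&1 | sed -n '2p;4p'
python3 - <<'E'
from h import *
where();im,d=grab_frame('wrist');save('w3',im)
E
```

```text
tool_pos: [0.5532, -0.0125, 0.0656]
ft_force: [0.1, -0.2, -0.5]
t 5.45 feeder mm [ -1.2 -17.4  65.6] heading 16.6 F [ 0.1 -0.2 -0.5] jaw 0.07529476508573575 tilt [-0. -0.]
```

View pics/w3.png

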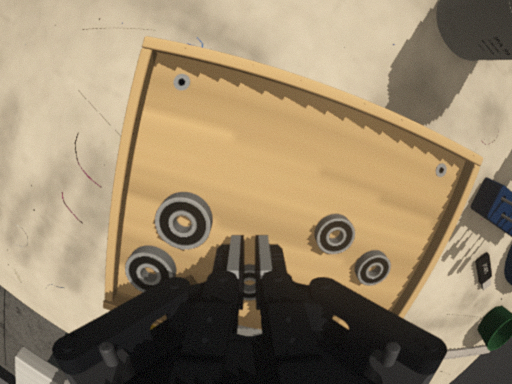

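The bearing sits cradled ahead of the fingers at (250,285), and the other four have not moved. Continuing.

```bash
python3 -m creep '[{"rx":0,"ry":0,"rz":0,"dx":-0.005,"dy":0,"dz":0,"jaw":0.006},{"rx":0,"ry":0,"rz":0,"dx":-0.01,"dy":0,"dz":0,"jaw":0.006},{"rx":0,"ry":0,"rz":0,"dx":-0.015,"dy":0,"dz":0,"jaw":0.006},{"rx":0,"ry":0,"rz":0,"dx":-0.02,"dy":0,"dz":0,"jaw":0.006},{"rx":0,"ry":0,"rz":0,"dx":-0.025,"dy":0,"dz":0,"jaw":0.006},{"rx":0,"ry":0,"rz":0,"dx":-0.03,"dy":0,"dz":0,"jaw":0.006},{"rx":0,"ry":0,"rz":0,"dx":-0.035,"dy":0,"dz":0,"jaw":0.006},{"rx":0,"ry":0,"rz":0,"dx":-0.039,"dy":0,"dz":0,"jaw":0.006},{"rx":0,"ry":0,"rz":0,"dx":-0.043,"dy":0,"dz":0,"jaw":0.006},{"rx":0,"ry":0,"rz":0,"dx":-0.046,"dy":0,"dz":0,"jaw":0.006},{"rx":0,"ry":0,"rz":0,"dx":-0.046,"dy":0,"dz":0,"jaw":0.006}]' 2>&1 | sed -n '2p;4p'
python3 - <<'E'
from h import *
where();im,d,P=cloud('top');save('t2',cv2.resize(im[95:250,240:400],None,fx=3.8,fy=3.8,interpolation=cv2.INTER_CUBIC))
im,d,P=cloud('side');save('s2',cv2.resize(im[180:280,190:350],None,fx=4,fy=4,interpolation=cv2.INTER_CUBIC))
E
```

```text
tool_pos: [0.5141, -0.0367, 0.0656]
ft_force: [-0.2, -0.3, 0.4]
t 6.42 feeder mm [42.8 -4.2 65.6] heading 16.6 F [-0.2 -0.3  0.4] jaw 0.06740914867161174 tilt [-0. -0.]
```

View pics/s2.png

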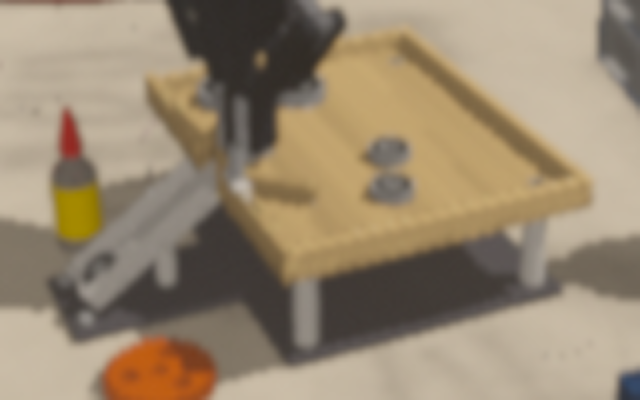

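The side crop shows the first bearing at the chute foot, near (97,268). The other two small ones are undisturbed.

```bash
python3 -c "
from h import *
go((-49,31.5,105),(-49,31.5,65))"
```

```text
t 6.52 feeder mm [42.3 -4.3 65.8] heading 16.6 F [-0.8  0.5  0.5] jaw 0.07441916302558609 tilt [0. 0.]
(-49, 31.5, 105) -> dx dy dz [ 0.0772  0.0604 -0.0392]
(-49, 31.5, 65) -> dx dy dz [0.0772 0.0604 0.0008]
```

```bash
python3 -m creep '[{"rx":0,"ry":0,"rz":0,"dx":0.004,"dy":0,"dz":-0.038,"jaw":0.006},{"rx":0,"ry":0,"rz":7,"dx":0.02,"dy":0.012,"dz":-0.039,"jaw":0.006},{"rx":0,"ry":0,"rz":14,"dx":0.04,"dy":0.03,"dz":-0.039,"jaw":0.006},{"rx":0,"ry":0,"rz":21,"dx":0.06,"dy":0.045,"dz":-0.039,"jaw":0.006},{"rx":0,"ry":0,"rz":28,"dx":0.077,"dy":0.06,"dz":-0.039,"jaw":0.006},{"rx":0,"ry":0,"rz":32.6,"dx":0.077,"dy":0.06,"dz":-0.039,"jaw":0.006},{"rx":0,"ry":0,"rz":32.6,"dx":0.077,"dy":0.06,"dz":-0.039,"jaw":0.006},{"rx":0,"ry":0,"rz":32.6,"dx":0.077,"dy":0.06,"dz":-0.013,"jaw":0.006},{"rx":0,"ry":0,"rz":32.6,"dx":0.077,"dy":0.06,"dz":-0.003,"jaw":0.006},{"rx":0,"ry":0,"rz":32.6,"dx":0.077,"dy":0.06,"dz":0,"jaw":0.006},{"rx":0,"ry":0,"rz":32.6,"dx":0.077,"dy":0.06,"dz":0,"jaw":0.006}]' 2>&1 | sed -n '2p;4p'
python3 -c "
from h import *
where()"
```

```text
tool_pos: [0.6098, -0.0465, 0.064]
ft_force: [-0.6, 0.8, -0.3]
t 7.43 feeder mm [-47.   30.2  64. ] heading -15.9 F [-0.6  0.8 -0.3] jaw 0.07200229519566274 tilt [-0.004  0.001]
```

```bash
python3 -m creep '[{"rx":0,"ry":0,"rz":0,"dx":-0.004,"dy":0,"dz":-0.001,"jaw":0.006},{"rx":0,"ry":0,"rz":0,"dx":-0.008,"dy":0,"dz":-0.001,"jaw":0.006},{"rx":0,"ry":0,"rz":0,"dx":-0.013,"dy":0,"dz":-0.001,"jaw":0.006},{"rx":0,"ry":0,"rz":0,"dx":-0.018,"dy":0,"dz":-0.001,"jaw":0.006},{"rx":0,"ry":0,"rz":0,"dx":-0.023,"dy":0,"dz":-0.001,"jaw":0.006},{"rx":0,"ry":0,"rz":0,"dx":-0.028,"dy":0,"dz":-0.001,"jaw":0.006},{"rx":0,"ry":0,"rz":0,"dx":-0.033,"dy":0,"dz":-0.001,"jaw":0.006},{"rx":0,"ry":0,"rz":0,"dx":-0.038,"dy":0,"dz":-0.001,"jaw":0.006},{"rx":0,"ry":0,"rz":0,"dx":-0.043,"dy":0,"dz":-0.001,"jaw":0.006},{"rx":0,"ry":0,"rz":0,"dx":-0.047,"dy":0,"dz":-0.001,"jaw":0.006},{"rx":0,"ry":0,"rz":0,"dx":-0.05,"dy":0,"dz":-0.001,"jaw":0.006},{"rx":0,"ry":0,"rz":0,"dx":-0.05,"dy":0,"dz":-0.001,"jaw":0.006}]' 2>&1 | sed -n '2p;4p'
python3 - <<'E'
from h import *
where();im,d=grab_frame('wrist');save('w4',im)
E
```

```text
tool_pos: [0.561, -0.0461, 0.0666]
ft_force: [-0.2, -0.3, -0.3]
t 8.43 feeder mm [ 0.  17.1 66.6] heading -15.9 F [-0.2 -0.3 -0.3] jaw 0.06996002968694398 tilt [-0.  0.]
```

View pics/w4.png

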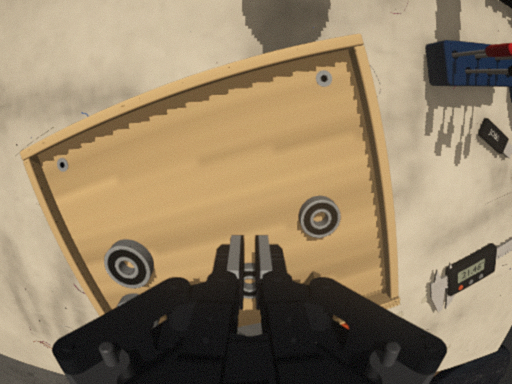

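The second bearing is cradled at (250,283), and the third is unmoved at (319,217). Continuing, 1 mm lower.

```bash
python3 -m creep '[{"rx":0,"ry":0,"rz":0,"dx":-0.005,"dy":0,"dz":0.001,"jaw":0.006},{"rx":0,"ry":0,"rz":0,"dx":-0.01,"dy":0,"dz":0.001,"jaw":0.006},{"rx":0,"ry":0,"rz":0,"dx":-0.015,"dy":0,"dz":0.001,"jaw":0.006},{"rx":0,"ry":0,"rz":0,"dx":-0.02,"dy":0,"dz":0.001,"jaw":0.006},{"rx":0,"ry":0,"rz":0,"dx":-0.025,"dy":0,"dz":0.001,"jaw":0.006},{"rx":0,"ry":0,"rz":0,"dx":-0.03,"dy":0,"dz":0.001,"jaw":0.006},{"rx":0,"ry":0,"rz":0,"dx":-0.035,"dy":0,"dz":0.001,"jaw":0.006},{"rx":0,"ry":0,"rz":0,"dx":-0.039,"dy":0,"dz":0.001,"jaw":0.006},{"rx":0,"ry":0,"rz":0,"dx":-0.043,"dy":0,"dz":0.001,"jaw":0.006},{"rx":0,"ry":0,"rz":0,"dx":-0.045,"dy":0,"dz":0.001,"jaw":0.006},{"rx":0,"ry":0,"rz":0,"dx":-0.045,"dy":0,"dz":0.001,"jaw":0.006}]' 2>&1 | sed -n '2p;4p'
python3 - <<'E'
from h import *
s,_=where();w=dict(time=0,tool_pos=s['tool_pos'],eef_rot=s['eef_rot'])
im,d,P=cloud('side');save('s3',cv2.resize(im[180:280,190:350],None,fx=4,fy=4,interpolation=cv2.INTER_CUBIC))
E
```

```text
tool_pos: [0.5163, -0.0455, 0.0657]
ft_force: [-0.0, -0.7, -0.3]
t 9.4 feeder mm [43.1  4.9 65.7] heading -15.9 F [-0.  -0.7 -0.3] jaw 0.07469198905918716 tilt [-0.  0.]
```

View pics/s3.png

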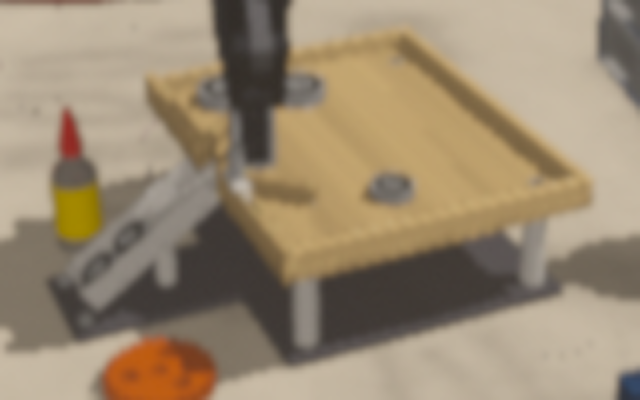

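The side crop shows two bearings in the chute at (97,268) and (128,235). Third one next, in three short legs because it lies near the side rim.

```bash
python3 -c "
from h import *
go((-28.5,72.5,105),(-28.5,72.5,65))"
```

```text
t 9.45 feeder mm [42.8  5.  65.7] heading -15.9 F [-0.3  0.5  0.1] jaw 0.07084221636827956 tilt [ 0. -0.]
(-28.5, 72.5, 105) -> dx dy dz [ 0.0871  0.0454 -0.0392]
(-28.5, 72.5, 65) -> dx dy dz [0.0871 0.0454 0.0008]
```

```bash
python3 -m creep '[{"rx":0,"ry":0,"rz":0,"dx":0.004,"dy":0,"dz":-0.038,"jaw":0.006},{"rx":0,"ry":0,"rz":7,"dx":0.025,"dy":0.012,"dz":-0.039,"jaw":0.006},{"rx":0,"ry":0,"rz":14,"dx":0.05,"dy":0.026,"dz":-0.039,"jaw":0.006},{"rx":0,"ry":0,"rz":21,"dx":0.075,"dy":0.04,"dz":-0.039,"jaw":0.006},{"rx":0,"ry":0,"rz":22,"dx":0.087,"dy":0.0455,"dz":-0.039,"jaw":0.006},{"rx":0,"ry":0,"rz":22,"dx":0.087,"dy":0.0455,"dz":-0.039,"jaw":0.006},{"rx":0,"ry":0,"rz":22,"dx":0.087,"dy":0.0455,"dz":-0.03,"jaw":0.006},{"rx":0,"ry":0,"rz":22,"dx":0.087,"dy":0.0455,"dz":-0.025,"jaw":0.006},{"rx":0,"ry":0,"rz":22,"dx":0.087,"dy":0.0455,"dz":-0.025,"jaw":0.006}]' 2>&1 | sed -n '2p;4p'
python3 -c "
from h import *
go((-28.5,72.5,65))"
```

```text
tool_pos: [0.6007, -0.0913, 0.0881]
ft_force: [-0.0, 0.4, -0.9]
t 10.2 feeder mm [-26.5  71.1  88.1] heading -37.9 F [-0.   0.4 -0.9] jaw 0.06973694691093098 tilt [-0.004  0.001]
(-28.5, 72.5, 65) -> dx dy dz [ 0.0025 -0.0001  0.0231]
```

```bash
python3 -m creep '[{"rx":0,"ry":0,"rz":0,"dx":0,"dy":0,"dz":0.015,"jaw":0.006},{"rx":0,"ry":0,"rz":0,"dx":0,"dy":0,"dz":0.024,"jaw":0.006},{"rx":0,"ry":0,"rz":0,"dx":0,"dy":0,"dz":0.024,"jaw":0.006},{"rx":0,"ry":0,"rz":0,"dx":-0.004,"dy":0,"dz":0.024,"jaw":0.006},{"rx":0,"ry":0,"rz":0,"dx":-0.008,"dy":0,"dz":0.024,"jaw":0.006},{"rx":0,"ry":0,"rz":0,"dx":-0.012,"dy":0,"dz":0.024,"jaw":0.006},{"rx":0,"ry":0,"rz":0,"dx":-0.016,"dy":0,"dz":0.024,"jaw":0.006},{"rx":0,"ry":0,"rz":0,"dx":-0.02,"dy":0,"dz":0.024,"jaw":0.006},{"rx":0,"ry":0,"rz":0,"dx":-0.024,"dy":0,"dz":0.024,"jaw":0.006},{"rx":0,"ry":0,"rz":0,"dx":-0.027,"dy":0,"dz":0.024,"jaw":0.006},{"rx":0,"ry":0,"rz":0,"dx":-0.029,"dy":0,"dz":0.024,"jaw":0.006},{"rx":0,"ry":0,"rz":0,"dx":-0.029,"dy":0,"dz":0.024,"jaw":0.006}]' 2>&1 | sed -n '2p;4p'
python3 -c "
from h import *
where();print('new tool for leg2 at disc(...)')
go((12.5-26*.549-2,40.6+26*.836+3,66))"
```

```text
tool_pos: [0.5759, -0.0808, 0.0667]
ft_force: [0.2, -0.3, 0.0]
t 11.2 feeder mm [-5.3 54.5 66.7] heading -37.9 F [ 0.2 -0.3  0. ] jaw 0.06791938475543274 tilt [-0.  0.]
new tool for leg2 at disc(...)
t 11.2 feeder mm [-5.3 54.5 66.7] heading -37.9 F [ 0.2 -0.3  0. ] jaw 0.06791938475543274 tilt [-0.  0.]
(-3.774000000000001, 65.336, 66) -> dx dy dz [0.0054 0.0095 0.0007]
```

```bash
python3 -m creep '[{"rx":0,"ry":0,"rz":0,"dx":0.008,"dy":0,"dz":0.001,"jaw":0.006},{"rx":0,"ry":0,"rz":7,"dx":0.008,"dy":0.003,"dz":0.001,"jaw":0.006},{"rx":0,"ry":0,"rz":14,"dx":0.007,"dy":0.006,"dz":0.001,"jaw":0.006},{"rx":0,"ry":0,"rz":19,"dx":0.005,"dy":0.008,"dz":0.001,"jaw":0.006},{"rx":0,"ry":0,"rz":19,"dx":0.005,"dy":0.008,"dz":0.001,"jaw":0.006},{"rx":0,"ry":0,"rz":19,"dx":0.005,"dy":0.008,"dz":0.001,"jaw":0.006}]' 2>&1 | sed -n '2p;4p'
python3 - <<'E'
from h import *
where();im,d=grab_frame('wrist');save('w5',im)
E
```

```text
tool_pos: [0.5782, -0.0906, 0.0656]
ft_force: [1.2, -0.1, -0.5]
t 11.7 feeder mm [-5.  64.6 65.6] heading -56.8 F [ 1.2 -0.1 -0.5] jaw 0.07021447455512617 tilt [ 0. -0.]
```

View pics/w5.png

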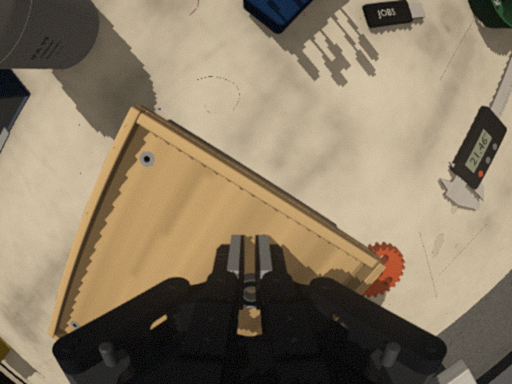

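The bearing is straight ahead of the fingers at (250,292), and the turned cradle is aligned with it. Next is leg 2.

```bash
python3 -m creep '[{"rx":0,"ry":0,"rz":0,"dx":-0.004,"dy":0,"dz":0,"jaw":0.006},{"rx":0,"ry":0,"rz":0,"dx":-0.008,"dy":0,"dz":0,"jaw":0.006},{"rx":0,"ry":0,"rz":0,"dx":-0.012,"dy":0,"dz":0,"jaw":0.006},{"rx":0,"ry":0,"rz":0,"dx":-0.016,"dy":0,"dz":0,"jaw":0.006},{"rx":0,"ry":0,"rz":0,"dx":-0.02,"dy":0,"dz":0,"jaw":0.006},{"rx":0,"ry":0,"rz":0,"dx":-0.024,"dy":0,"dz":0,"jaw":0.006},{"rx":0,"ry":0,"rz":0,"dx":-0.028,"dy":0,"dz":0,"jaw":0.006},{"rx":0,"ry":0,"rz":0,"dx":-0.032,"dy":0,"dz":0,"jaw":0.006},{"rx":0,"ry":0,"rz":0,"dx":-0.036,"dy":0,"dz":0,"jaw":0.006},{"rx":0,"ry":0,"rz":0,"dx":-0.038,"dy":0,"dz":0,"jaw":0.006},{"rx":0,"ry":0,"rz":0,"dx":-0.04,"dy":0,"dz":0,"jaw":0.006},{"rx":0,"ry":0,"rz":0,"dx":-0.04,"dy":0,"dz":0,"jaw":0.006}]' 2>&1 | sed -n '2p;4p'
python3 - <<'E'
from h import *
s,R=where();p=fe(s['tool_pos'])[:2];h=-Rf.T@R[:2,0];disc=p+20.8*h;g=np.array([58,1])-disc;a=np.degrees(np.arctan2(g[1],g[0]));g/=np.linalg.norm(g)
print('disc',disc,'heading to gate',a);go((*(disc-26*g),65.6),)
E
```

```text
tool_pos: [0.5477, -0.0634, 0.0657]
ft_force: [0.7, 0.7, 0.3]
t 12.75 feeder mm [17.4 30.3 65.7] heading -56.9 F [0.7 0.7 0.3] jaw 0.07128488376922769 tilt [-0.  0.]
disc [28.71638385 12.90182825] heading to gate -22.118448063211943
t 12.75 feeder mm [17.4 30.3 65.7] heading -56.9 F [0.7 0.7 0.3] jaw 0.07128488376922769 tilt [-0.  0.]
(np.float64(4.629790240586452), np.float64(22.69141499061756), 65.6) -> dx dy dz [ 0.0005 -0.0148  0.0001]
```

```bash
python3 -m creep '[{"rx":0,"ry":0,"rz":0,"dx":0.01,"dy":0,"dz":0,"jaw":0.006},{"rx":0,"ry":0,"rz":-7,"dx":0.015,"dy":-0.003,"dz":0,"jaw":0.006},{"rx":0,"ry":0,"rz":-14,"dx":0.014,"dy":-0.006,"dz":0,"jaw":0.006},{"rx":0,"ry":0,"rz":-21,"dx":0.012,"dy":-0.01,"dz":0,"jaw":0.006},{"rx":0,"ry":0,"rz":-28,"dx":0.007,"dy":-0.013,"dz":0,"jaw":0.006},{"rx":0,"ry":0,"rz":-34.8,"dx":0.0015,"dy":-0.0155,"dz":0,"jaw":0.006},{"rx":0,"ry":0,"rz":-34.8,"dx":0.0015,"dy":-0.0155,"dz":0,"jaw":0.006},{"rx":0,"ry":0,"rz":-34.8,"dx":0.0015,"dy":-0.0155,"dz":0,"jaw":0.006}]' 2>&1 | sed -n '2p;4p'
python3 - <<'E'
from h import *
where();im,d=grab_frame('wrist');save('w6',im[200:360,170:330].repeat(3,0).repeat(3,1))
E
```

```text
tool_pos: [0.5599, -0.0535, 0.0657]
ft_force: [-0.8, 0.2, -0.9]
t 13.42 feeder mm [ 3.  24.  65.7] heading -22.3 F [-0.8  0.2 -0.9] jaw 0.07318589511621608 tilt [ 0. -0.]
```

View pics/w6.png

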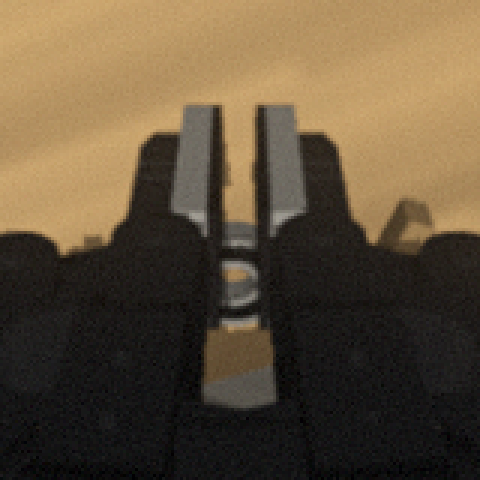

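The bearing is centred between the fingertips, at about (237,285) in the crop, with the chute beyond it. Final push.

```bash
python3 -m creep '[{"rx":0,"ry":0,"rz":0,"dx":-0.004,"dy":0,"dz":0,"jaw":0.006},{"rx":0,"ry":0,"rz":0,"dx":-0.008,"dy":0,"dz":0,"jaw":0.006},{"rx":0,"ry":0,"rz":0,"dx":-0.012,"dy":0,"dz":0,"jaw":0.006},{"rx":0,"ry":0,"rz":0,"dx":-0.016,"dy":0,"dz":0,"jaw":0.006},{"rx":0,"ry":0,"rz":0,"dx":-0.02,"dy":0,"dz":0,"jaw":0.006},{"rx":0,"ry":0,"rz":0,"dx":-0.024,"dy":0,"dz":0,"jaw":0.006},{"rx":0,"ry":0,"rz":0,"dx":-0.028,"dy":0,"dz":0,"jaw":0.006},{"rx":0,"ry":0,"rz":0,"dx":-0.032,"dy":0,"dz":0,"jaw":0.006},{"rx":0,"ry":0,"rz":0,"dx":-0.036,"dy":0,"dz":0,"jaw":0.006},{"rx":0,"ry":0,"rz":0,"dx":-0.04,"dy":0,"dz":0,"jaw":0.006},{"rx":0,"ry":0,"rz":0,"dx":-0.043,"dy":0,"dz":0,"jaw":0.006},{"rx":0,"ry":0,"rz":0,"dx":-0.043,"dy":0,"dz":0,"jaw":0.006}]' 2>&1 | sed -n '2p;4p'
python3 -m creep '[{"rx":0,"ry":0,"rz":0,"dx":0.003,"dy":0,"dz":-0.03,"jaw":0.006},{"rx":0,"ry":0,"rz":0,"dx":0.04,"dy":0,"dz":-0.06,"jaw":0.006},{"rx":0,"ry":0,"rz":0,"dx":0.07,"dy":0,"dz":-0.09,"jaw":0.006},{"rx":0,"ry":0,"rz":0,"dx":0.07,"dy":0,"dz":-0.1,"jaw":0.006},{"rx":0,"ry":0,"rz":0,"dx":0.07,"dy":0,"dz":-0.1,"jaw":0.006},{"rx":0,"ry":0,"rz":0,"dx":0.07,"dy":0,"dz":-0.1,"jaw":0.006}]' 2>&1 | sed -n '2p;4p'
python3 - <<'E'
from h import *
where();im,d=grab_frame('side');save('s4',cv2.resize(im[180:280,190:350],None,fx=4,fy=4,interpolation=cv2.INTER_CUBIC))
E
```

```text
tool_pos: [0.5161, -0.0477, 0.0656]
ft_force: [0.2, 0.9, 0.5]
tool_pos: [0.5872, -0.0566, 0.1666]
ft_force: [-0.3, -0.2, -0.3]
t 14.97 feeder mm [-22.5  34.  166.6] heading -22.1 F [-0.3 -0.2 -0.3] jaw 0.07334851244668104 tilt [ 0.002 -0.   ]
```

View pics/s4.png

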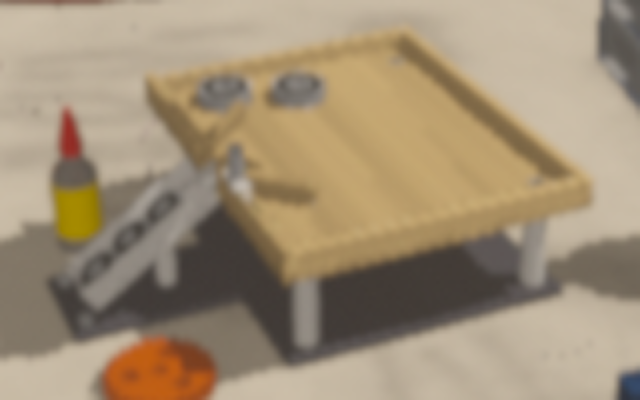

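All three small bearings are in the chute in single file, from about (97,268) to (160,207). Both large bearings are on the tray, the gear and bottle are in place, and the arm is clear.

```bash
python3 -c "
from h import *
print(job_done())"
```

```text
the job is handed in; nothing more can be done
None
```

I handed the job in at about 15 s of the 70 s. The gate is fully open, and all three small bearings are in single file in the chute. The last side view showed both large bearings still on the tray and the gear and bottle in place; the hand-in returned no verdict.

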